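Fit the two fuses and close the meter's housing, holding it shut

ROBOT

A 6-joint arm with a two-finger parallel gripper is mounted at the origin on the work surface. World frame = base frame: x ahead of the robot, y to its left, z up, the work surface at z = 0. Lengths are in m, angles in rad, forces in N, time in s.
With the tool pointing down it reaches from about 0.25 to 0.85 m from the base axis. Payload 12.5 kg.
Tool frame: the origin (TCP) lies at the very end of the fingers, on their centre line; the grasp point (between the pads) lies 19 mm behind it (arm.tcp_to_grasp is the distance from the TCP to the grasp point, in m); z points along the fingers, y is the line along which they close (so a half turn about z gives the same grasp; the last joint's range is limited). The gripper opens to 93 mm and grips with 3 to 60 N. Pads are 15 mm wide; open, the fingers measure 128 mm over their backs; the gripper's body (75 mm by 188 mm) begins 65 mm behind the grasp point.
Start: joints at [1.025, 0.351, 1.652, -0, 1.139, -0.085], TCP at [0.245, 0.493, 0.219] pointing down, gripper open.
Joint ranges: [-2.75, 2.75], [-0.79, 2.1], [0.01, 2.65], [-1.57, 4.71], [0.07, 3.14], [-2.87, 2.87]. Speed limits (rad/s): [2.22, 2.22, 2.79, 3.14, 3.14, 3.14].

INTERFACE

Orientations are given as a unit quaternion [x, y, z, w].
In Python, from workcell import arm, vision gives the robot as it stands.
- The arm moves only by the tool step_arm, never from a script. Its argument "moves" is a list of rows, each an object of numbers: "dx", "dy", "dz": the shift along the tool's x, y, z in mm; "ax", "ay", "az": the turn, a rotation vector about the tool's x, y, z in degrees. In form: [{"dx": .., "dy": .., "dz": .., "ax": .., "ay": .., "az": ..}, ...]. A call has 1 to 5 rows; each row shifts and turns the commanded pose from where the row before left it, along the tool's axes as they then stand; what a row does not reach is not made up. A row lasts 1/12 s, in which the tool goes at most 41.7 mm and 7.16 degrees, less where a joint would pass 70% of its speed; a pose out of reach is approached as far as the arm can. A call is refused whole if a number of a shift passes 41.7 or a number of a turn 7.16, either way. A call with a gripper value outside its range is refused whole. "hand" is the gripper's target within -1 to 1 (shut at 1, half-way at 0, fully open at -1), set as the call begins (left out, the last holds). The fingers move at their own pace and stop on an object; "grip_force" is the grip in N (left out, the last holds). Time passes only in rows, so rows that do not move let the fingers close. It gives the time, the measured TCP pose, the force and the opening at its end, in the units of the state.
- arm.state(): the state, without advancing time (a new reading comes with each control period).
- vision.capture(name): name is "scene" or "side" or "wrist"; returns the picture (420x560x3 uint8, red, green, blue); there is no depth.
- vision.camera_model(name): a dict with "fov_y" (degrees; the focal length in pixels is half the picture's height over the tangent of half this angle, whatever the lens; pixels are square), "cx", "cy" (the principal point, pixels), "position" and "orientation" of the camera in the world; the wrist camera has in their place "tool_from_camera" (4x4, takes a point from camera to tool coordinates, whose origin is the TCP and whose axes are the flange's). Camera axes: x right, y up, looking along -z (the intrinsics and any distortion apply to the point x, -y, -z); pixel columns grow to the right and rows downward; lengths in m; the calibration is good to about 2 mm. A picture is of the moment at which its call begins: read the wrist's pose just before it. camera_model takes no time and is no camera call.
- arm.job_done(): hands the job in, once; it reports no verdict.
The state is a dict: "time_s": time; "q": joint angles; "qd": joint speeds; "tau": joint torques, N m; "eef_pos": TCP position; "ee_rot": TCP orientation; "wrist_force": force on the tool from outside, world axes, zero at the start; "ft_torque": the same for the moment, N m; "gripper_width": finger opening in m.
Only numpy, scipy, OpenCV 4.12 (cv2) and the standard library are available. Lean on these libraries where they do the work, as an engineer would, in place of code of your own. Each camera call takes 0.05 s, during which the arm holds its last target. There are 200 camera calls.

TASK

Finish reassembling the handheld meter: lay the long and the short fuse each in its matching clip holder in the open front half, let go of them, then set the rear half on with its two sockets over the front half's two dowels. Press it down against the contact springs until the halves meet all round, and finish while still pressing them shut, so that the screws can go in. Leave everything else on the bench where it is.

Things in the scene. Friction and masses are not known exactly. Their poses are not given: they have to be found in the camera images.
- meter_front: front half of a grey meter, face down, open upwards, loose, 0.32 kg: a tray 170 x 84 mm (x by y), walls 3 mm, rim (parting plane) 18 mm above the bench, green circuit board at 12 mm with dowels, fuse holders (lying along y) and springs. Origin: centre of its underside; x along its length, the end with three round jack contacts at -x, the white range-switch disc towards +x; z up
- springs (a point): midway between the two contact springs, at rim height: x -7, y 0, z 18 mm in the front half. The coil springs stand at y +30 and -30 mm from there, 8 mm thick, 8 mm above the rim. Left alone on them the rear half stands ajar, 4 mm open at the springs and apt to tilt; together they push with 6 N at first and 10 N when the halves meet
- dowel0 (a point): axis of the dowel near the jack end, at rim height: x -71, y +28, z 18 mm in the front half. Both dowels are 8 mm thick, upright, white, and end 11 mm above the rim, the last 5 mm tapering to a 3 mm tip
- dowel1 (a point): axis of the other dowel, at rim height: x +71, y -14, z 18 mm in the front half
- holder_long (a point): where the long fuse's centre lies when home: x -30, y 0, z 18.5 mm in the front half (seat at 13.5). At each end of the holder two brass clips (4 mm wide, 11.6 mm apart, flared to 16 mm at their tops, z 22.5) and an end stop, flared too; 41 mm between the stops, 30 mm free for the fingers between the clip pairs. The clips do not snap: the fuse drops in
- holder_short (a point): where the short fuse's centre lies when home: x +16, y 0, z 18.5 mm in the front half; like the long holder, but 33 mm between the stops and 22 mm free between the clip pairs
- meter_rear: rear half, open side down on the bench, 0.15 kg: a grey cover 170 x 84 x 16 mm with a battery box on top, 44 mm wide (y), 90 mm long (x -28 to +62), 22 mm high (38 mm in all), to be gripped across; beside it flat shoulders 20 mm wide, 16 mm above the rim. Origin: centre of its rim plane (underside); x along its length, the end with four black vent slots at -x goes over the jack end; z up
- socket0 (a point): axis of the socket for dowel0, in the rim plane: x -71, y +28, z 0 mm in the rear half. The sockets are 10 mm wide, 12 mm deep, begin 1 mm above the rim and have chamfered mouths; they open downwards and cannot be seen from above
- socket1 (a point): axis of the socket for dowel1, in the rim plane: x +71, y -14, z 0 mm in the rear half
- fuse_long: long cartridge fuse, white body with steel end caps, 10 mm thick, 38 mm long, lying on the bench. Origin at its centre (5 mm above the bench), x along its axis; both ends alike
- fuse_short: short cartridge fuse, like the long one but 30 mm long
- screwdriver: screwdriver, 190 mm, lying beyond the task's things; leave alone
- block_battery: rectangular block battery lying flat, 44 x 26 x 17 mm, near the robot; leave alone
- solder_reel: reel of solder standing on its end, 60 mm across, 42 mm tall; leave alone
- cleaner_bottle: white cleaner bottle, 54 mm across, 130 mm tall; leave alone
- screw_dish: open steel dish of screws, 84 mm across, 16 mm tall; leave alone
- test_probe: black pen-like test probe lying on the bench, 130 mm long, 17 mm thick; leave alone

How it is judged:
By the outcome, as a careful person would: the job done as asked, in the order asked, and still so for the second after the job is handed in, while the arm keeps its last pose, push and grip.
It also fails if it takes over 67 s, if anything falls off the work surface, if the arm or the gripper's body presses on something with over 40 N, if the wrist force passes 120 N, or if a joint passes its speed limit or range.

## Working session

There is one attempt and no reset: what is moved stays moved. The work goes in short steps, Python scripts to look and compute and a tool call to move; the robot and the scene stay as the last step left them, time stands still between calls to the robot, and variables do not carry over. Pictures are saved under pics/ and viewed, on a budget of 10 in all, crops included, one or two more only if the job needs it, and the job is handed in when it is done.

Besides the shell and the picture viewer there is one more tool, called after ">>>" as a command line: name --argument value ..., lists and objects as JSON in quotes. step_arm: Moves the arm, as the interface text tells. Its arguments: {"type":"object","properties":{"moves":{"type":"array","items":{"type":"object","properties":{"dx":{"type":"number"},"dy":{"type":"number"},"dz":{"type":"number"},"ax":{"type":"number"},"ay":{"type":"number"},"az":{"type":"number"}}}},"hand":{"type":"number"},"grip_force":{"type":"number"}},"required":["moves"]}

```bash
ls; mkdir -p pics; cat > h.py <<'E'
import numpy as np, cv2
from scipy.spatial.transform import Rotation as R
from workcell import arm, vision
def cam(name, st=None):
    m=vision.camera_model(name)
    if name=="wrist":
        st=st or arm.state()
        T=np.eye(4);T[:3,:3]=R.from_quat(st["ee_rot"]).as_matrix();T[:3,3]=st["eef_pos"]
        C=T@np.array(m["tool_from_camera"])
    else:
        C=np.eye(4);C[:3,:3]=R.from_quat(m["orientation"]).as_matrix();C[:3,3]=m["position"]
    return m,C
def snap(name,fn):
    st=arm.state(); im=vision.capture(name); np.save('pics/'+fn+'.npy',np.array(cam(name,st)[1]))
    cv2.imwrite('pics/'+fn+'.png',im[:,:,::-1]); return im
def und(m,uv):
    f=210/np.tan(np.radians(m["fov_y"]/2)); K=np.array([[f,0,m["cx"]],[0,f,m["cy"]],[0,0,1]])
    d=m.get("distortion"); d=np.zeros(5) if d is None else np.array(d,float)
    return cv2.undistortPoints(np.array(uv,float).reshape(-1,1,2),K,d).reshape(-1,2)
def pix(name,fn,uv,z):
    m=vision.camera_model(name); C=np.load('pics/'+fn+'.npy')
    out=[]
    for p in und(m,uv):
        d=C[:3,:3]@np.array([p[0],-p[1],-1]); o=C[:3,3]; out.append(o+d*(z-o[2])/d[2])
    return np.array(out)
E
python3 - <<'E'
from h import *
for n in("scene","side","wrist"): print(n,vision.camera_model(n))
print(arm.state(),arm.tcp_to_grasp)
a=snap("scene","s0");b=snap("side","d0");c=snap("wrist","w0")
E
```

```text
pics
scene {'fov_y': 46.3789383501233, 'cx': 284.951391242773, 'cy': 209.08905306274409, 'position': array([ 1.36682322, -0.20612023,  1.03151684]), 'orientation': array([0.27177645, 0.21532437, 0.56254285, 0.75054549])}
side {'fov_y': 51.782096013330545, 'cx': 274.33581704008077, 'cy': 210.90487346822556, 'position': array([ 0.25359784, -0.85545039,  0.60973822]), 'orientation': array([ 0.47303553, -0.08220058, -0.13549579,  0.86667257])}
wrist {'fov_y': 66.66417628793653, 'cx': 282.07689281149595, 'cy': 221.23245714869662, 'tool_from_camera': array([[-5.13141139e-05,  9.63014252e-01,  2.69450457e-01,
         7.47195442e-02],
       [ 9.99999995e-01,  2.58474303e-05,  9.80613290e-05,
         3.27351209e-04],
       [ 8.74698555e-05,  2.69450460e-01, -9.63014248e-01,
        -1.65704300e-01],
       [ 0.00000000e+00,  0.00000000e+00,  0.00000000e+00,
         1.00000000e+00]])}
{'time_s': 0.0, 'q': array([ 1.02538448e+00,  3.51235736e-01,  1.65238675e+00, -1.12655370e-05,
        1.13906081e+00, -8.45824314e-02]), 'qd': array([-0.00137774, -0.00201053, -0.00061291, -0.00222517, -0.0004061 ,
       -0.00020449]), 'tau': array([ 3.66950007e-05, -4.97333086e+01, -2.85252714e+01,  6.98544597e-02,
        2.57444568e-02, -1.34050097e-04]), 'eef_pos': array([0.24438646, 0.49236923, 0.21811588]), 'ee_rot': array([ 2.28378960e-01,  9.73572161e-01, -5.20075120e-04, -1.64085242e-04]), 'wrist_force': array([-0.26500819,  0.10897062,  0.96144105]), 'ft_torque': array([ 0.00066986, -0.01512707, -0.00293472]), 'gripper_width': 0.09292324111904797} 0.0188
```

```bash
python3 -c "
import cv2
a=cv2.imread('pics/s0.png');cv2.imwrite('pics/s0b.png',cv2.resize(a,(800,600),interpolation=cv2.INTER_CUBIC))"
```

```text
(no output)
```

View pics/s0b.png

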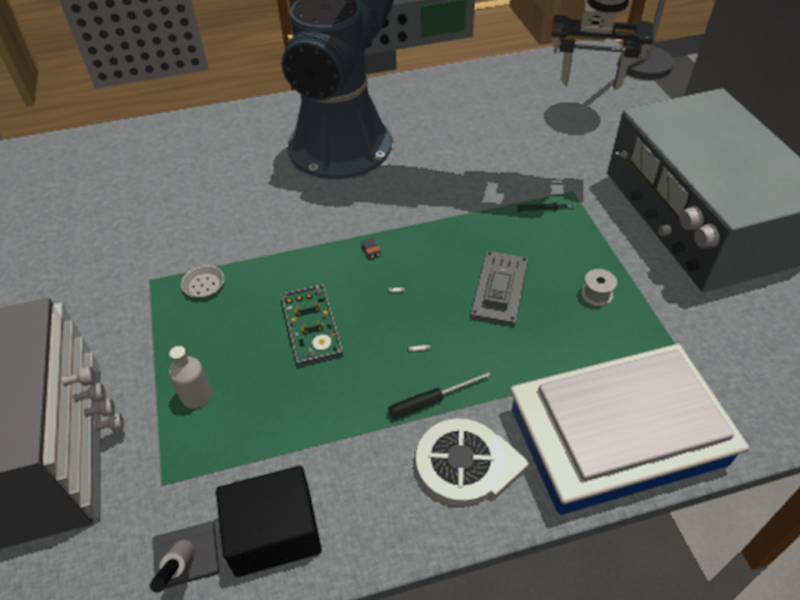

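The scene, in 800 x 600 pixels: the front half is at (312,325) and the rear half at (500,288), vents towards the robot. The fuses are at (396,290) and (419,348), and the nearer one to the camera looks longer.

```bash
python3 - <<'E'
from h import *
np.set_printoptions(precision=4,suppress=True)
f=lambda uv,z:pix("scene","s0",np.array(uv)*.7,z)[:,:2]
print("front corners",f([(282,293),(325,285),(341,353),(297,362)],.018))
print("fuseA",f([(389,290),(405,290)],.005),"fuseB",f([(409,349),(430,348)],.005))
print("rear corners top",f([(487,253),(527,257),(515,324),(472,316)],.016))
print("others",f([(372,248),(203,285),(190,380),(430,402),(545,207),(600,290)],.01))
E
```

```text
front corners [[ 0.444  -0.2118]
 [ 0.4478 -0.1281]
 [ 0.6164 -0.1334]
 [ 0.6133 -0.2126]]
fuseA [[ 0.4851 -0.0098]
 [ 0.4941  0.0201]] fuseB [[ 0.6335 -0.0119]
 [ 0.6423  0.0254]]
rear corners top [[0.4558 0.2031]
 [0.4895 0.2757]
 [0.6425 0.1893]
 [0.6017 0.1198]]
others [[ 0.3686 -0.0146]
 [ 0.3709 -0.3579]
 [ 0.5916 -0.4004]
 [ 0.755  -0.0094]
 [ 0.3568  0.3723]
 [ 0.6071  0.3791]]
```

```bash
cat >> h.py <<'E'
def yaw_y(st=None):
    y=R.from_quat((st or arm.state())["ee_rot"]).as_matrix()[:,1]; return np.degrees(np.arctan2(y[1],y[0]))
def plan(*targets, start=None, vmax=38.):
    """targets: (x,y,z metres, tool-y yaw deg). Prints rows in tool axes (tool z down)."""
    st=arm.state(); p=np.array(st["eef_pos"])*1000; a=yaw_y(st)
    print("at",p.round(1),"yaw",round(a,1),"F",st["wrist_force"].round(1),"w",round(st["gripper_width"]*1000,1),"t",round(st["time_s"],2))
    for t in targets:
        g=np.array(t[:3])*1000; da=(t[3]-a+180)%360-180
        n=max(int(np.ceil(max(np.linalg.norm(g-p)/vmax,abs(da)/7.0))),1); rows=[]
        for i in range(n):
            w=(g-p)/(n-i); s,c=np.sin(np.radians(a)),np.cos(np.radians(a))
            # tool y=(c,s), tool x=y x z(down) = (-s,c)
            dx,dy,dz,az=[round(v,1) for v in(-s*w[0]+c*w[1],c*w[0]+s*w[1],-w[2],-(t[3]-a+180)%360-180 if 0 else -((t[3]-a+180)%360-180)/(n-i))]
            rows.append(dict(dx=dx,dy=dy,dz=dz,az=az))
            p=p+np.array([-s*dx+c*dy,c*dx+s*dy,-dz]); a-=az
        for k in range(0,n,5): print([tuple(r.values()) for r in rows[k:k+5]])
E
python3 - <<'E'
from h import *
plan((.55,.0,.19,-15))
E
```

```text
at [244.4 492.4 218.2] yaw 63.6 F [-0.4  0.6  0.2] w 92.8 t 0.15
[(np.float64(-30.8), np.float64(-19.1), np.float64(1.8), np.float64(4.9)), (np.float64(-32.3), np.float64(-16.4), np.float64(1.8), np.float64(4.9)), (np.float64(-33.6), np.float64(-13.6), np.float64(1.8), np.float64(4.9)), (np.float64(-34.6), np.float64(-10.6), np.float64(1.8), np.float64(4.9)), (np.float64(-35.4), np.float64(-7.6), np.float64(1.8), np.float64(4.9))]
[(np.float64(-35.9), np.float64(-4.6), np.float64(1.7), np.float64(4.9)), (np.float64(-36.2), np.float64(-1.5), np.float64(1.8), np.float64(4.9)), (np.float64(-36.2), np.float64(1.6), np.float64(1.7), np.float64(4.9)), (np.float64(-35.9), np.float64(4.7), np.float64(1.8), np.float64(4.9)), (np.float64(-35.4), np.float64(7.7), np.float64(1.7), np.float64(4.9))]
[(np.float64(-34.6), np.float64(10.7), np.float64(1.8), np.float64(4.9)), (np.float64(-33.6), np.float64(13.7), np.float64(1.7), np.float64(4.9)), (np.float64(-32.3), np.float64(16.5), np.float64(1.8), np.float64(4.9)), (np.float64(-30.7), np.float64(19.1), np.float64(1.7), np.float64(5.0)), (np.float64(-28.9), np.float64(21.8), np.float64(1.8), np.float64(4.9))]
[(np.float64(-27.0), np.float64(24.1), np.float64(1.7), np.float64(5.0))]
```

>>> step_arm --moves '[{"dx": -31, "dy": -19, "dz": 2, "az": 5}, {"dx": -32, "dy": -16, "dz": 2, "az": 5}, {"dx": -34, "dy": -14, "dz": 2, "az": 5}, {"dx": -35, "dy": -11, "dz": 2, "az": 5}, {"dx": -35, "dy": -8, "dz": 2, "az": 5}]'

```text
invalid input
```

>>> step_arm --moves '[{"dx": -36, "dy": -5, "dz": 2, "az": 5}, {"dx": -36, "dy": -1.5, "dz": 2, "az": 5}, {"dx": -36, "dy": 1.5, "dz": 2, "az": 5}, {"dx": -36, "dy": 5, "dz": 2, "az": 5}, {"dx": -35, "dy": 8, "dz": 2, "az": 5}]'

```text
invalid input
```

>>> step_arm --moves '[{"dx": -35, "dy": 11, "dz": 2, "az": 5}, {"dx": -34, "dy": 14, "dz": 2, "az": 5}, {"dx": -32, "dy": 16, "dz": 2, "az": 5}, {"dx": -31, "dy": 19, "dz": 2, "az": 5}, {"dx": -29, "dy": 22, "dz": 2, "az": 5}]'

```text
invalid input
```

>>> step_arm --moves '[{"dx": -27, "dy": 24, "dz": 0, "az": 4}, {}, {}]'

```text
invalid input
```

```bash
python3 - <<'E'
from h import *
s=arm.state();print(s["eef_pos"],yaw_y(s),s["time_s"])
im=snap("wrist","w1"); cv2.imwrite('pics/w1b.png',cv2.resize(im[:,:,::-1],(800,600),interpolation=cv2.INTER_CUBIC))
E
```

```text
[0.24442824 0.49242623 0.21823499] 63.598195303478526 0.15
```

View pics/w1b.png

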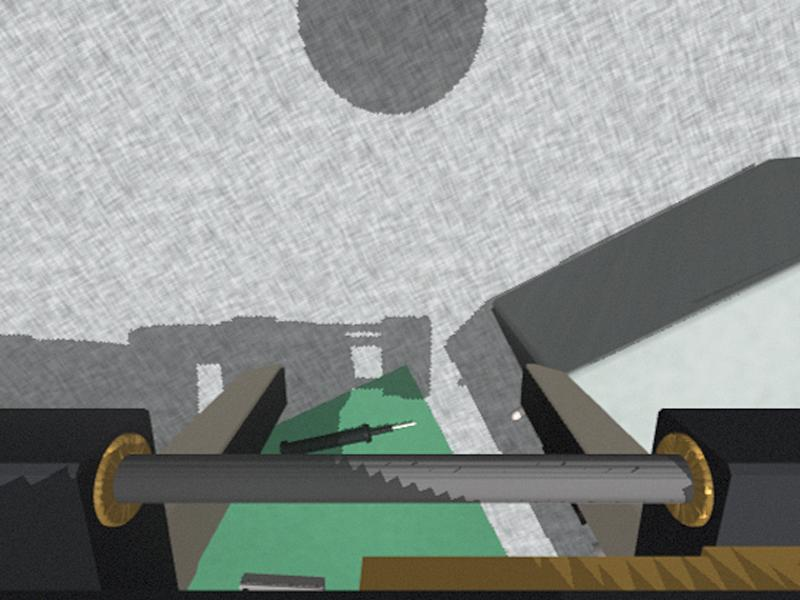

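The picture shows the fingers at the bottom and the bench beside the mat. The arm did not move because the rows were refused, so I'll try again with all six keys.

>>> step_arm --moves '[{"dx": -31, "dy": -19, "dz": 2, "ax": 0, "ay": 0, "az": 5}, {"dx": -32, "dy": -16, "dz": 2, "ax": 0, "ay": 0, "az": 5}, {"dx": -34, "dy": -14, "dz": 2, "ax": 0, "ay": 0, "az": 5}, {"dx": -35, "dy": -11, "dz": 2, "ax": 0, "ay": 0, "az": 5}, {"dx": -35, "dy": -8, "dz": 2, "ax": 0, "ay": 0, "az": 5}]'

```text
time_s: 0.62
eef_pos: [0.3397, 0.3362, 0.2085]
ee_rot: [0.435, 0.9, -0.0, 0.0]
wrist_force: [1.2, -0.2, 0.3]
gripper_width: 0.0929
```

>>> step_arm --moves '[{"dx": -36, "dy": -5, "dz": 2, "ax": 0, "ay": 0, "az": 5}, {"dx": -36, "dy": -1.5, "dz": 2, "ax": 0, "ay": 0, "az": 5}, {"dx": -36, "dy": 1.5, "dz": 2, "ax": 0, "ay": 0, "az": 5}, {"dx": -36, "dy": 5, "dz": 2, "ax": 0, "ay": 0, "az": 5}, {"dx": -35, "dy": 8, "dz": 2, "ax": 0, "ay": 0, "az": 5}]'

```text
time_s: 1.03
eef_pos: [0.4333, 0.1815, 0.1986]
ee_rot: [0.62, 0.785, 0.0, 0.0]
wrist_force: [1.2, 0.2, 0.0]
gripper_width: 0.0927
```

>>> step_arm --moves '[{"dx": -35, "dy": 11, "dz": 2, "ax": 0, "ay": 0, "az": 5}, {"dx": -34, "dy": 14, "dz": 2, "ax": 0, "ay": 0, "az": 5}, {"dx": -32, "dy": 16, "dz": 2, "ax": 0, "ay": 0, "az": 5}, {"dx": -31, "dy": 19, "dz": 2, "ax": 0, "ay": 0, "az": 5}, {"dx": -29, "dy": 22, "dz": 2, "ax": 0, "ay": 0, "az": 5}]'

```text
time_s: 1.45
eef_pos: [0.5259, 0.0248, 0.1885]
ee_rot: [0.775, 0.632, -0.0, -0.0]
wrist_force: [0.3, 0.4, -0.0]
gripper_width: 0.0931
```

>>> step_arm --moves '[{"dx": -27, "dy": 24, "dz": 0, "ax": 0, "ay": 0, "az": 4}, {"dx": 0, "dy": 0, "dz": 0, "ax": 0, "ay": 0, "az": 0}, {"dx": 0, "dy": 0, "dz": 0, "ax": 0, "ay": 0, "az": 0}]'

```text
time_s: 1.7
eef_pos: [0.5439, -0.0059, 0.1882]
ee_rot: [0.796, 0.605, -0.0, -0.0]
wrist_force: [-1.0, 1.6, 0.6]
gripper_width: 0.0928
```

```bash
python3 - <<'E'
from h import *
s=arm.state();print(s["eef_pos"],yaw_y(s),s["time_s"])
im=snap("wrist","w1"); cv2.imwrite('pics/w1b.png',cv2.resize(im[:,:,::-1],(800,600),interpolation=cv2.INTER_CUBIC))
E
```

```text
[ 0.54388137 -0.00593363  0.18816994] -15.536652124937124 1.7
```

View pics/w1b.png

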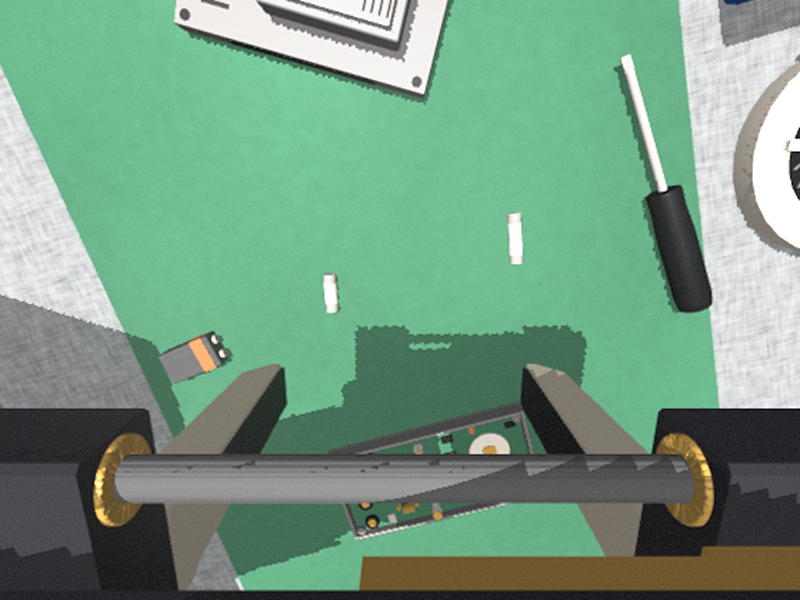

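The short fuse is at (331,293) and the long one at (515,238), both almost vertical in the picture. The front half is partly hidden by the gripper.

```bash
sed -i 's/round(v,1) for v/round(float(v),1) for v/' h.py; python3 - <<'E'
from h import *
np.set_printoptions(precision=4,suppress=True)
# image-code refinement: bright blobs
im=cv2.imread('pics/w1.png').astype(float)
for u,v in((331,293),(515,238)):
    u,v=int(u*.7),int(v*.7); c=im[v-24:v+25,u-12:u+13].min(2); 
    m=(c>150).astype(np.uint8); n,l,s,ce=cv2.connectedComponentsWithStats(m); k=1+np.argmax(s[1:,4])
    ys,xs=np.where(l==k); r=cv2.minAreaRect(np.c_[xs,ys].astype(np.float32)); b=cv2.boxPoints(r)
    print(r,s[k,4]); 
    pc=np.array([r[0][0]+u-12,r[0][1]+v-24]); 
    ax=np.cov(np.c_[xs,ys].T); w,V=np.linalg.eigh(ax); d=V[:,1]
    P=pix("wrist","w1",[pc,pc-15*d,pc+15*d],.007); print(P[0],np.degrees(np.arctan2(*(P[2]-P[1])[[1,0]])))
E
```

```text
((11.5, 24.0), (26.0, 9.0), 90.0) 231
[0.4877 0.0063 0.007 ] -102.70724320602964
((12.2651948928833, 24.538677215576172), (35.37209701538086, 9.723383903503418), 86.98721313476562) 342
[0.6354 0.0092 0.007 ] -99.55477386829415
```

```bash
cat >> h.py <<'E'
def fuse(fn,x,y,z=.007,half=60):
    """bright blob nearest predicted world point in wrist picture fn"""
    m=vision.camera_model("wrist"); C=np.load('pics/'+fn+'.npy'); im=cv2.imread('pics/'+fn+'.png').min(2)
    q=np.linalg.inv(C)@[x,y,z,1]; f=210/np.tan(np.radians(m["fov_y"]/2)); u=m["cx"]+f*q[0]/-q[2]; v=m["cy"]+f*q[1]/q[2]
    n,l,s,ce=cv2.connectedComponentsWithStats((im>150).astype(np.uint8))
    k=min((i for i in range(1,n) if 150<s[i,4]<4000),key=lambda i:np.hypot(*(ce[i]-[u,v])))
    ys,xs=np.where(l==k); w,V=np.linalg.eigh(np.cov(np.c_[xs,ys].T)); d=V[:,1]; c=ce[k]
    t=(np.c_[xs,ys]-c)@d; P=pix("wrist",fn,[c,c+d*t.min(),c+d*t.max()],z)
    e=P[2]-P[1]; print("pred",(u,v),"blob",c,s[k],"mid",((P[1]+P[2])/2).round(4),"cen",P[0].round(4),"len",np.hypot(*e[:2])*1000,"yaw",np.degrees(np.arctan2(e[1],e[0])))
E
python3 - <<'E'
from h import *
plan((.635,.0085,.06,-11))
E
```

```text
at [543.3  -4.8 188.2] yaw -15.4 F [-0.2  0.   0.6] w 93.2 t 1.75
[(7.4, 17.0, 25.6, -0.9), (7.2, 17.1, 25.7, -0.9), (6.9, 17.2, 25.6, -0.9), (6.7, 17.3, 25.7, -0.9), (6.3, 17.3, 25.6, -0.8)]
```

>>> step_arm --moves '[{"dx": 7.4, "dy": 17, "dz": 25.6, "ax": 0, "ay": 0, "az": -0.9}, {"dx": 7.2, "dy": 17.1, "dz": 25.6, "ax": 0, "ay": 0, "az": -0.9}, {"dx": 6.9, "dy": 17.2, "dz": 25.6, "ax": 0, "ay": 0, "az": -0.9}, {"dx": 6.7, "dy": 17.3, "dz": 25.6, "ax": 0, "ay": 0, "az": -0.9}, {"dx": 6.3, "dy": 17.3, "dz": 25.6, "ax": 0, "ay": 0, "az": -0.8}]'

```text
time_s: 2.17
eef_pos: [0.6354, 0.0104, 0.0595]
ee_rot: [0.771, 0.637, -0.0, -0.0]
wrist_force: [1.0, 0.0, 0.6]
gripper_width: 0.0929
```

>>> step_arm --moves '[{"dx": 0, "dy": 0, "dz": 0, "ax": 0, "ay": 0, "az": 0}, {"dx": 0, "dy": 0, "dz": 0, "ax": 0, "ay": 0, "az": 0}]'

```text
time_s: 2.33
eef_pos: [0.6342, 0.0101, 0.0594]
ee_rot: [0.771, 0.637, -0.001, -0.001]
wrist_force: [-0.5, 0.2, 0.5]
gripper_width: 0.0933
```

```bash
python3 - <<'E'
from h import *
snap("wrist","w2"); fuse("w2",.635,.0085)
plan((.635,.0085,.0015,-11))
E
```

```text
pred (np.float64(283.6044332288073), np.float64(241.78264726381335)) blob [284.62385321 239.96788991] [277 216  15  51 654] mid [0.6358 0.0085 0.007 ] cen [0.636  0.0097 0.007 ] len 38.44832045834087 yaw -98.9707504034616
at [634.6   9.8  60.9] yaw -10.9 F [ 0.2 -0.7 -0. ] w 92.6 t 2.38
[(-0.6, 0.3, 29.7, 0.0), (-0.6, 0.3, 29.7, 0.1)]
```

>>> step_arm --moves '[{"dx": -0.6, "dy": 0.7, "dz": 20, "ax": 0, "ay": 0, "az": -1}, {"dx": -0.6, "dy": 0.7, "dz": 20, "ax": 0, "ay": 0, "az": -1}, {"dx": 0, "dy": 0, "dz": 12, "ax": 0, "ay": 0, "az": 0}, {"dx": 0, "dy": 0, "dz": 6, "ax": 0, "ay": 0, "az": 0}, {"dx": 0, "dy": 0, "dz": 0, "ax": 0, "ay": 0, "az": 0}]' --hand 0.3 --grip_force 15

```text
time_s: 2.8
eef_pos: [0.6358, 0.0075, 0.0026]
ee_rot: [0.761, 0.649, -0.0, -0.0]
wrist_force: [0.5, -0.2, -0.7]
gripper_width: 0.0641
```

>>> step_arm --moves '[{"dx": 0, "dy": 0, "dz": 0, "ax": 0, "ay": 0, "az": 0}, {"dx": 0, "dy": 0, "dz": 0, "ax": 0, "ay": 0, "az": 0}, {"dx": 0, "dy": 0, "dz": 0, "ax": 0, "ay": 0, "az": 0}, {"dx": 0, "dy": 0, "dz": 0, "ax": 0, "ay": 0, "az": 0}, {"dx": 0, "dy": 0, "dz": 0, "ax": 0, "ay": 0, "az": 0}]' --hand 1

```text
time_s: 3.22
eef_pos: [0.6366, 0.0073, 0.0031]
ee_rot: [0.76, 0.649, 0.0, 0.0]
wrist_force: [-0.5, 0.8, 0.4]
gripper_width: 0.0313
```

>>> step_arm --moves '[{"dx": 0, "dy": 0, "dz": 0, "ax": 0, "ay": 0, "az": 0}, {"dx": 0, "dy": 0, "dz": 0, "ax": 0, "ay": 0, "az": 0}, {"dx": 0, "dy": 0, "dz": 0, "ax": 0, "ay": 0, "az": 0}]'

```text
time_s: 3.47
eef_pos: [0.6364, 0.0073, 0.0027]
ee_rot: [0.76, 0.649, -0.0, -0.0]
wrist_force: [0.5, -0.0, -0.0]
gripper_width: 0.0111
```

```bash
python3 - <<'E'
from h import *
plan((.50,-.10,.19,-1.5))
E
```

```text
at [636.4   7.3   2.7] yaw -9.0 F [ 0.5 -0.  -0. ] w 11.1 t 3.47
[(-18.2, -16.8, -26.8, -1.1), (-17.9, -17.2, -26.8, -1.1), (-17.5, -17.5, -26.7, -1.1), (-17.2, -17.9, -26.8, -1.1), (-16.8, -18.2, -26.7, -1.0)]
[(-16.5, -18.5, -26.8, -1.1), (-16.2, -18.8, -26.7, -1.0)]
```

```bash
python3 - <<'E'
from h import *
plan((.62,-.01,.10,-8),(.53,-.25,.15,-1.5))
E
```

```text
at [636.4   7.3   2.7] yaw -9.0 F [ 0.5 -0.  -0. ] w 11.1 t 3.47
[(-6.5, -4.5, -32.4, -0.3), (-6.5, -4.5, -32.5, -0.4), (-6.6, -4.6, -32.4, -0.3)]
[(-35.7, -8.0, -7.1, -0.9), (-35.6, -8.5, -7.2, -0.9), (-35.5, -9.1, -7.1, -0.9), (-35.3, -9.6, -7.2, -1.0), (-35.2, -10.2, -7.1, -0.9)]
[(-35.0, -10.8, -7.2, -1.0), (-34.8, -11.4, -7.1, -0.9)]
```

>>> step_arm --moves '[{"dx": 0, "dy": 0, "dz": 0, "ax": 0, "ay": 0, "az": 0}, {"dx": 0, "dy": 0, "dz": 0, "ax": 0, "ay": 0, "az": 0}, {"dx": 0, "dy": 0, "dz": -20, "ax": 0, "ay": 0, "az": 0}, {"dx": 0, "dy": 0, "dz": -38, "ax": 0, "ay": 0, "az": 0}, {"dx": 0, "dy": 0, "dz": -38, "ax": 0, "ay": 0, "az": 0}]'

```text
time_s: 3.88
eef_pos: [0.6354, 0.0073, 0.0987]
ee_rot: [0.76, 0.649, -0.001, -0.001]
wrist_force: [0.1, -0.4, -0.5]
gripper_width: 0.0097
```

```bash
python3 - <<'E'
from h import *
plan((.53,-.25,.15,-1.5))
E
```

```text
at [635.4   7.3  98.7] yaw -9.0 F [ 0.1 -0.4 -0.5] w 9.7 t 3.88
[(-33.8, -8.0, -6.4, -0.9), (-33.7, -8.5, -6.4, -0.9), (-33.6, -9.0, -6.4, -1.0), (-33.4, -9.6, -6.4, -0.9), (-33.2, -10.2, -6.4, -1.0)]
[(-33.1, -10.7, -6.4, -0.9), (-32.9, -11.2, -6.5, -1.0), (-32.7, -11.9, -6.4, -0.9)]
```

>>> step_arm --moves '[{"dx": -34, "dy": -8, "dz": -6, "ax": 0, "ay": 0, "az": -0.9}, {"dx": -34, "dy": -8.5, "dz": -6, "ax": 0, "ay": 0, "az": -0.9}, {"dx": -34, "dy": -9, "dz": -6, "ax": 0, "ay": 0, "az": -1}, {"dx": -33, "dy": -9.5, "dz": -6, "ax": 0, "ay": 0, "az": -0.9}, {"dx": -33, "dy": -10, "dz": -6, "ax": 0, "ay": 0, "az": -1}]'

```text
time_s: 4.3
eef_pos: [0.5699, -0.1551, 0.129]
ee_rot: [0.733, 0.68, 0.0, 0.0]
wrist_force: [1.3, 0.3, -0.2]
gripper_width: 0.0095
```

>>> step_arm --moves '[{"dx": -33, "dy": -10.5, "dz": -6, "ax": 0, "ay": 0, "az": -0.9}, {"dx": -33, "dy": -11, "dz": -6, "ax": 0, "ay": 0, "az": -1}, {"dx": -33, "dy": -12, "dz": -6, "ax": 0, "ay": 0, "az": -0.9}, {"dx": 0, "dy": 0, "dz": 0, "ax": 0, "ay": 0, "az": 0}, {"dx": 0, "dy": 0, "dz": 0, "ax": 0, "ay": 0, "az": 0}]'

```text
time_s: 4.72
eef_pos: [0.531, -0.252, 0.1469]
ee_rot: [0.717, 0.697, 0.0, 0.0]
wrist_force: [0.1, -0.1, -1.2]
gripper_width: 0.0097
```

```bash
python3 - <<'E'
from h import *
s=arm.state();print(s["eef_pos"],yaw_y(s),s["time_s"])
im=snap("wrist","w3"); cv2.imwrite('pics/w3b.png',cv2.resize(im[:,:,::-1],(800,600),interpolation=cv2.INTER_CUBIC))
E
```

```text
[ 0.5309967  -0.25204636  0.14691333] -1.6674015095132584 4.7167
```

View pics/w3b.png

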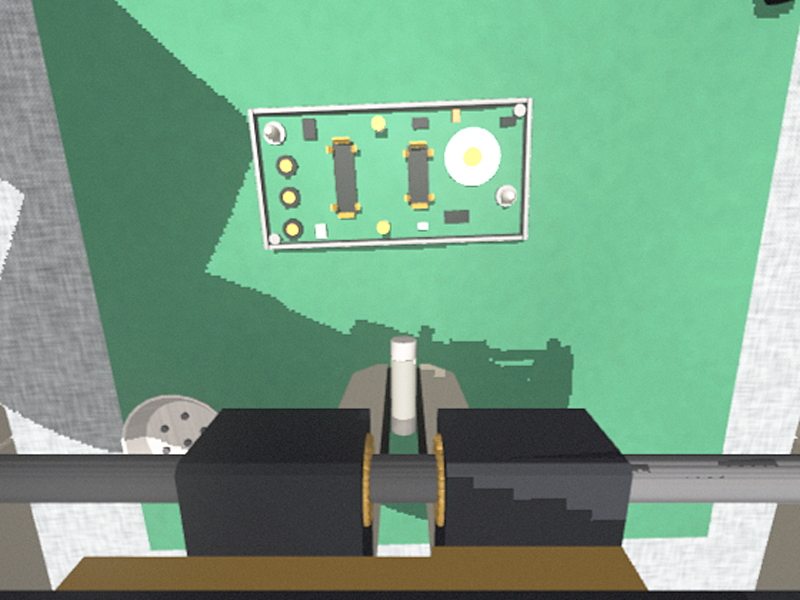

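The front half is fully in view: corners (248,110), (531,99), (527,240) and (265,249), dowels at (274,131) and (507,194), springs at (378,123) and (383,228). The long fuse is held straight between the fingers, rows 338 to 433.

```bash
cat >> h.py <<'E'
def fitpose(name,fn,loc,uv,seed):
    """planar pose (x,y,yaw deg) of body from local points (mm) + pixels, z known"""
    from scipy.optimize import least_squares
    loc=np.array(loc)/1000; W=np.array([pix(name,fn,[p],l[2])[0] for p,l in zip(uv,loc)])
    def res(t):
        c,s=np.cos(t[2]),np.sin(t[2]); return ((loc[:,:2]@np.array([[c,s],[-s,c]])+t[:2])-W[:,:2]).ravel()*1000
    r=least_squares(res,[seed[0],seed[1],np.radians(seed[2])],loss="soft_l1"); print("res mm",r.fun.reshape(-1,2).round(1).tolist())
    return r.x[0],r.x[1],np.degrees(r.x[2])
def at(pose,l):
    a=np.radians(pose[2]); return np.array([pose[0]+(np.cos(a)*l[0]-np.sin(a)*l[1])/1000,pose[1]+(np.sin(a)*l[0]+np.cos(a)*l[1])/1000])
E
python3 - <<'E'
from h import *
uv=np.array([(248,110),(531,99),(527,240),(265,249),(274,131),(507,194),(378,123),(383,228)])*.7
loc=[(-85,42,18),(85,42,18),(85,-42,18),(-85,-42,18),(-71,28,27),(71,-14,27),(-7,30,26),(-7,-30,26)]
p=fitpose("wrist","w3",loc,uv,(.53,-.171,-1.5)); print(p)
for n,l,px in(("long",(-30,0),[(342,144),(346,211)]),("short",(16,0),[(418.5,150),(420,203)])):
    print(n,at(p,l),pix("wrist","w3",np.array(px)*.7,.0215).mean(0))
# fuse in hand
z=arm.state()["eef_pos"][2]+.0023
f=pix("wrist","w3",np.array([(403,338),(403,433)])*.7,z+.003); print("fuse ends",f, f.mean(0)-arm.state()["eef_pos"])
E
```

```text
res mm [[-0.7, 0.8], [1.2, 1.0], [0.6, -0.1], [-1.0, -0.6], [-3.1, 0.0], [2.1, -1.3], [0.0, -0.1], [0.0, 0.2]]
(np.float64(0.5271830430565198), np.float64(-0.17001339980471944), np.float64(0.44655242978001475))
long [ 0.49718395 -0.17024721] [ 0.49761194 -0.16998306  0.0215    ]
short [ 0.54318256 -0.1698887 ] [ 0.54356711 -0.17059902  0.0215    ]
fuse ends [[ 0.53186193 -0.23043016  0.15187794]
 [ 0.5307133  -0.26984478  0.15187794]] [-4.97593041e-05  6.63162254e-04  5.30000000e-03]
```

>>> step_arm --moves '[{"dx": 20, "dy": -9, "dz": 20, "ax": 0, "ay": 0, "az": -2}, {"dx": 20.2, "dy": -9, "dz": 25, "ax": 0, "ay": 0, "az": 0}, {"dx": 20, "dy": -9, "dz": 25, "ax": 0, "ay": 0, "az": 0}, {"dx": 20, "dy": -8.2, "dz": 25, "ax": 0, "ay": 0, "az": 0}, {"dx": 0, "dy": 0, "dz": 7, "ax": 0, "ay": 0, "az": 0}]'

```text
time_s: 5.18
eef_pos: [0.4931, -0.1656, 0.0411]
ee_rot: [0.703, 0.711, -0.001, -0.003]
wrist_force: [-0.5, 1.1, -0.6]
gripper_width: 0.01
```

>>> step_arm --moves '[{"dx": 0, "dy": 0, "dz": 0, "ax": 0, "ay": 0, "az": 0}, {"dx": 0, "dy": 0, "dz": 0, "ax": 0, "ay": 0, "az": 0}]'

```text
time_s: 5.35
eef_pos: [0.4971, -0.1702, 0.0449]
ee_rot: [0.704, 0.711, 0.0, 0.0]
wrist_force: [0.3, -0.0, -0.5]
gripper_width: 0.0097
```

```bash
python3 - <<'E'
from h import *
for i in range(3):
    s=arm.state();print(s["eef_pos"],yaw_y(s),s["time_s"]); im=snap("side","d%d"%(i+1))
s=arm.state();print(s["eef_pos"],yaw_y(s),s["time_s"]); im=snap("wrist","w4")
a=cv2.imread('pics/w4.png')[180:330,180:380]
m,C=cam("side"); q=np.linalg.inv(C)@[.497,-.17,.03,1]; f=210/np.tan(np.radians(m["fov_y"]/2)); u,v=int(m["cx"]+f*q[0]/-q[2]),int(m["cy"]+f*q[1]/q[2]); print(u,v)
b=cv2.imread('pics/d3.png')[v-60:v+60,u-70:u+90]
cv2.imwrite('pics/c4.png',np.vstack([cv2.resize(a,(400,300),interpolation=2),cv2.resize(b,(400,300),interpolation=2)]))
E
```

```text
[ 0.497137   -0.17015195  0.0449298 ] 0.5702647979834541 5.35
[ 0.49749398 -0.17075444  0.04549882] 0.5295918792558155 5.4
[ 0.49753017 -0.17102493  0.04569327] 0.5021145111111702 5.45
[ 0.49739267 -0.17113324  0.04570154] 0.4866136803204903 5.5
278 256
```

View pics/c4.png

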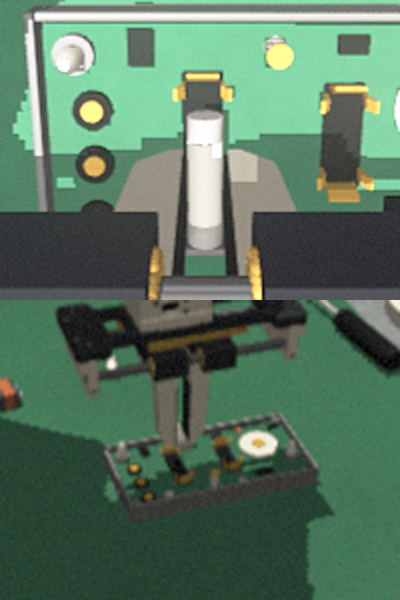

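The fuse is held straight and lies in line with the long holder's clips. Its cap is at column 204 and the brass clip centre is also at column 204 in the crop. Now lowering it.

>>> step_arm --moves '[{"dx": 0, "dy": 0, "dz": 10, "ax": 0, "ay": 0, "az": 0}, {"dx": 0, "dy": 0, "dz": 8, "ax": 0, "ay": 0, "az": 0}, {"dx": 0, "dy": 0, "dz": 6, "ax": 0, "ay": 0, "az": 0}, {"dx": 0, "dy": 0, "dz": 3, "ax": 0, "ay": 0, "az": 0}, {"dx": 0, "dy": 0, "dz": 0, "ax": 0, "ay": 0, "az": 0}]'

```text
time_s: 5.97
eef_pos: [0.496, -0.1704, 0.0167]
ee_rot: [0.704, 0.71, -0.0, -0.001]
wrist_force: [0.4, 0.3, 0.1]
gripper_width: 0.0096
```

>>> step_arm --moves '[{"dx": 0, "dy": 0, "dz": 1, "ax": 0, "ay": 0, "az": 0}, {"dx": 0, "dy": 0, "dz": 0, "ax": 0, "ay": 0, "az": 0}, {"dx": 0, "dy": 0, "dz": 0, "ax": 0, "ay": 0, "az": 0}]'

```text
time_s: 6.22
eef_pos: [0.4963, -0.1705, 0.0168]
ee_rot: [0.704, 0.71, 0.0, 0.0]
wrist_force: [0.1, -0.1, -0.6]
gripper_width: 0.0094
```

>>> step_arm --moves '[{"dx": 0, "dy": 0, "dz": 0, "ax": 0, "ay": 0, "az": 0}, {"dx": 0, "dy": 0, "dz": 0, "ax": 0, "ay": 0, "az": 0}, {"dx": 0, "dy": 0, "dz": 0, "ax": 0, "ay": 0, "az": 0}]' --hand 0.6

```text
time_s: 6.47
eef_pos: [0.4963, -0.1705, 0.0168]
ee_rot: [0.704, 0.71, 0.0, 0.0]
wrist_force: [-0.2, 0.1, -0.6]
gripper_width: 0.0184
```

>>> step_arm --moves '[{"dx": 0, "dy": 0, "dz": -6, "ax": 0, "ay": 0, "az": 0}, {"dx": 0, "dy": 0, "dz": -15, "ax": 0, "ay": 0, "az": 0}, {"dx": 0, "dy": 0, "dz": -30, "ax": 0, "ay": 0, "az": 0}, {"dx": 0, "dy": 0, "dz": -5, "ax": 0, "ay": 0, "az": 0}, {"dx": 0, "dy": 0, "dz": 0, "ax": 0, "ay": 0, "az": 0}]'

```text
time_s: 6.88
eef_pos: [0.4974, -0.171, 0.0747]
ee_rot: [0.704, 0.71, 0.001, 0.002]
wrist_force: [-0.2, -0.4, -0.5]
gripper_width: 0.0185
```

```bash
python3 - <<'E'
from h import *
snap("wrist","w5"); fuse("w5",.497,-.170,.022)
plan((.488,.006,.06,-13))
E
```

```text
pred (np.float64(280.97874555930485), np.float64(238.44416287824004)) blob [280.28593041 234.5128593 ] [274 210  14  53 661] mid [ 0.4965 -0.1686  0.022 ] cen [ 0.4965 -0.167   0.022 ] len 39.422866625814486 yaw -89.75117832590564
at [ 496.7 -170.7   73.3] yaw 0.5 F [ 0.1 -0.2 -0.2] w 18.6 t 6.93
[(35.3, -1.4, 2.7, 2.7), (35.2, -3.1, 2.7, 2.7), (35.1, -4.7, 2.6, 2.7), (34.8, -6.4, 2.7, 2.7), (34.5, -8.1, 2.6, 2.7)]
```

>>> step_arm --moves '[{"dx": 35.3, "dy": -1.4, "dz": 2, "ax": 0, "ay": 0, "az": 2.7}, {"dx": 35.2, "dy": -3, "dz": 3, "ax": 0, "ay": 0, "az": 2.7}, {"dx": 35, "dy": -4.7, "dz": 3, "ax": 0, "ay": 0, "az": 2.7}, {"dx": 35, "dy": -6.4, "dz": 3, "ax": 0, "ay": 0, "az": 2.7}, {"dx": 34.5, "dy": -8, "dz": 3, "ax": 0, "ay": 0, "az": 2.7}]' --hand 0.1

```text
time_s: 7.35
eef_pos: [0.4868, 0.0078, 0.0575]
ee_rot: [0.783, 0.621, -0.001, -0.001]
wrist_force: [0.1, -0.4, -0.2]
gripper_width: 0.0413
```

>>> step_arm --moves '[{"dx": 0, "dy": 0, "dz": 0, "ax": 0, "ay": 0, "az": 0}, {"dx": 0, "dy": 0, "dz": 0, "ax": 0, "ay": 0, "az": 0}, {"dx": 0, "dy": 0, "dz": 0, "ax": 0, "ay": 0, "az": 0}]'

```text
time_s: 7.6
eef_pos: [0.4876, 0.006, 0.058]
ee_rot: [0.782, 0.623, -0.0, -0.0]
wrist_force: [0.3, -0.2, 0.5]
gripper_width: 0.0418
```

```bash
python3 - <<'E'
from h import *
snap("wrist","w6"); fuse("w6",.4877,.0063,.007)
plan((.488,.006,.0025,-13))
E
```

```text
pred (np.float64(282.03096559049555), np.float64(240.1517834105205)) blob [282.54709419 238.6252505 ] [276 220  14  41 499] mid [0.488  0.0061 0.007 ] cen [0.4883 0.0073 0.007 ] len 30.30714649465947 yaw -102.68445581116015
at [487.7   5.5  58.2] yaw -13.0 F [0.4 0.3 0.8] w 41.8 t 7.65
[(0.3, 0.1, 27.8, -0.0), (0.3, 0.1, 27.9, -0.0)]
```

Well aligned (length 30.3 mm, yaw 77.3°). Descending and gripping.

>>> step_arm --moves '[{"dx": 0.3, "dy": 0.2, "dz": 25, "ax": 0, "ay": 0, "az": 0}, {"dx": 0, "dy": 0, "dz": 20, "ax": 0, "ay": 0, "az": 0}, {"dx": 0, "dy": 0, "dz": 10.5, "ax": 0, "ay": 0, "az": 0}, {"dx": 0, "dy": 0, "dz": 0, "ax": 0, "ay": 0, "az": 0}, {"dx": 0, "dy": 0, "dz": 0, "ax": 0, "ay": 0, "az": 0}]'

```text
time_s: 8.07
eef_pos: [0.488, 0.0058, 0.0029]
ee_rot: [0.783, 0.622, -0.0, -0.0]
wrist_force: [-0.4, -0.2, 0.6]
gripper_width: 0.0415
```

>>> step_arm --moves '[{"dx": 0, "dy": 0, "dz": 0, "ax": 0, "ay": 0, "az": 0}, {"dx": 0, "dy": 0, "dz": 0, "ax": 0, "ay": 0, "az": 0}, {"dx": 0, "dy": 0, "dz": 0, "ax": 0, "ay": 0, "az": 0}, {"dx": 0, "dy": 0, "dz": 0, "ax": 0, "ay": 0, "az": 0}, {"dx": 0, "dy": 0, "dz": 0, "ax": 0, "ay": 0, "az": 0}]' --hand 1

```text
time_s: 8.48
eef_pos: [0.4882, 0.0065, 0.0035]
ee_rot: [0.783, 0.623, 0.0, 0.0]
wrist_force: [-0.3, -0.0, -0.3]
gripper_width: 0.0129
```

>>> step_arm --moves '[{"dx": 0, "dy": 0, "dz": 0, "ax": 0, "ay": 0, "az": 0}, {"dx": 0, "dy": 0, "dz": 0, "ax": 0, "ay": 0, "az": 0}, {"dx": 0, "dy": 0, "dz": 0, "ax": 0, "ay": 0, "az": 0}]'

```text
time_s: 8.73
eef_pos: [0.4882, 0.0065, 0.0033]
ee_rot: [0.783, 0.623, 0.0, 0.0]
wrist_force: [-2.1, 0.1, 3.6]
gripper_width: 0.0097
```

>>> step_arm --moves '[{"dx": 0, "dy": 0, "dz": -25, "ax": 0, "ay": 0, "az": 0}, {"dx": 0, "dy": 0, "dz": -35, "ax": 0, "ay": 0, "az": 0}, {"dx": 0, "dy": 0, "dz": -35, "ax": 0, "ay": 0, "az": 0}, {"dx": 0, "dy": 0, "dz": 0, "ax": 0, "ay": 0, "az": 0}]'

```text
time_s: 9.07
eef_pos: [0.4909, 0.0064, 0.1034]
ee_rot: [0.783, 0.623, 0.003, 0.003]
wrist_force: [1.5, 0.5, 0.3]
gripper_width: 0.0095
```

```bash
python3 - <<'E'
from h import *
plan((.5432,-.24,.12,0.4))
E
```

```text
at [490.9   6.4 103.4] yaw -13.0 F [1.5 0.5 0.3] w 9.5 t 9.07
[(-32.6, 15.2, -2.4, -1.9), (-33.1, 14.1, -2.4, -1.9), (-33.6, 13.0, -2.4, -1.9), (-34.0, 11.9, -2.4, -1.9), (-34.3, 10.7, -2.3, -1.9)]
[(-34.7, 9.6, -2.4, -1.9), (-34.9, 8.5, -2.3, -2.0)]
```

>>> step_arm --moves '[{"dx": -32.6, "dy": 15.2, "dz": -3, "ax": 0, "ay": 0, "az": -1.9}, {"dx": -33, "dy": 14, "dz": -3, "ax": 0, "ay": 0, "az": -1.9}, {"dx": -33.6, "dy": 13, "dz": -3, "ax": 0, "ay": 0, "az": -1.9}, {"dx": -34, "dy": 12, "dz": -3, "ax": 0, "ay": 0, "az": -1.9}, {"dx": -34.3, "dy": 10.7, "dz": -3, "ax": 0, "ay": 0, "az": -1.9}]'

```text
time_s: 9.48
eef_pos: [0.5254, -0.1711, 0.1129]
ee_rot: [0.728, 0.686, -0.0, -0.0]
wrist_force: [0.9, -0.3, -0.2]
gripper_width: 0.0099
```

>>> step_arm --moves '[{"dx": -34.7, "dy": 9.6, "dz": -3, "ax": 0, "ay": 0, "az": -1.9}, {"dx": -35, "dy": 8.5, "dz": 0, "ax": 0, "ay": 0, "az": -2}, {"dx": 0, "dy": 0, "dz": 0, "ax": 0, "ay": 0, "az": 0}, {"dx": 0, "dy": 0, "dz": 0, "ax": 0, "ay": 0, "az": 0}, {"dx": 0, "dy": 0, "dz": 0, "ax": 0, "ay": 0, "az": 0}]'

```text
time_s: 9.9
eef_pos: [0.5399, -0.2393, 0.1154]
ee_rot: [0.705, 0.709, -0.0, -0.001]
wrist_force: [-1.5, 0.5, -0.4]
gripper_width: 0.01
```

```bash
python3 - <<'E'
from h import *
im=snap("wrist","w7"); s=arm.state(); print(s["eef_pos"],yaw_y(s),s["time_s"])
cv2.imwrite('pics/w7b.png',cv2.resize(im[20:320,80:480,::-1],(800,600),interpolation=cv2.INTER_CUBIC))
E
```

```text
[ 0.54001486 -0.23885864  0.11562486] 0.4111747813141573 9.95
```

View pics/w7b.png

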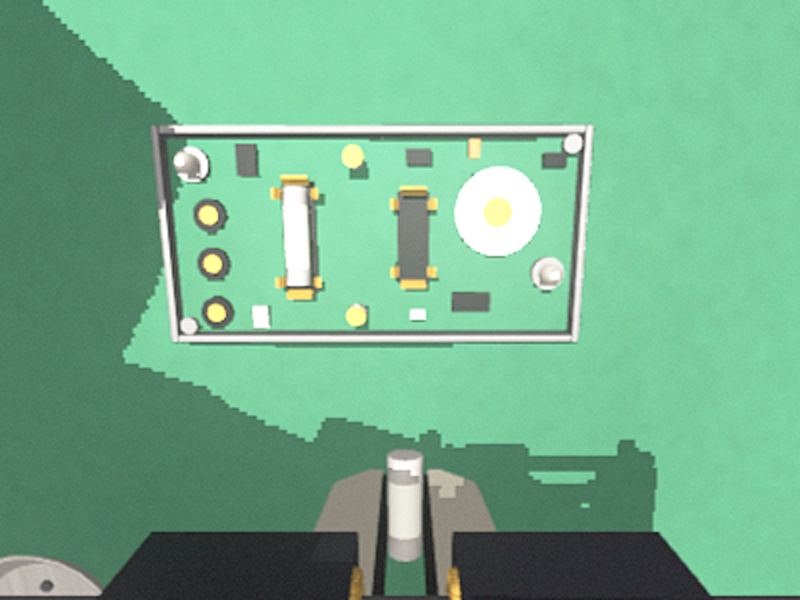

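The long fuse lies home between its clips, at (298,238) in the crop. The short holder's ends are at (413,191) and (413,285), and the held short fuse spans (405,455) to (404,558).

```bash
python3 - <<'E'
from h import *
g=lambda l:np.array(l)/2+[80,20]
uv=g([(152,127),(593,126),(578,342),(173,342),(183,163),(548,273),(352,156),(356,316)])
loc=[(-85,42,18),(85,42,18),(85,-42,18),(-85,-42,18),(-71,28,29),(71,-14,29),(-7,30,26),(-7,-30,26)]
p=fitpose("wrist","w7",loc,uv,(.53,-.171,.4)); print(p, "springs",at(p,(-7,0)))
h=at(p,(16,0)); print("short",h,pix("wrist","w7",g([(413,191),(413,285)]),.0215).mean(0),"long",at(p,(-30,0)),pix("wrist","w7",g([(296,181),(300,294)]),.0215).mean(0))
C=np.load('pics/w7.npy');z=.1156+.004
f=pix("wrist","w7",g([(405,455),(404,558)]),z);print(f,np.hypot(*(f[0]-f[1])[:2]))
d=h-f.mean(0)[:2]; print("world shift needed mm",d*1000)
E
```

```text
res mm [[-1.0, 0.5], [0.6, 0.7], [0.4, 0.0], [-0.7, -0.4], [-1.2, 0.4], [3.0, -1.0], [0.2, -0.1], [0.1, -0.2]]
(np.float64(0.5273130627318082), np.float64(-0.16991334643140238), np.float64(0.5251740502486321)) springs [ 0.52031336 -0.16997751]
short [ 0.54331239 -0.16976669] [ 0.54305869 -0.16989786  0.0215    ] long [ 0.49731432 -0.17018832] [ 0.49775887 -0.17014576  0.0215    ]
[[ 0.54028767 -0.22409763  0.1196    ]
 [ 0.54021041 -0.25494979  0.1196    ]] 0.03085225811738255
world shift needed mm [ 3.06335318 69.7570175 ]
```

>>> step_arm --moves '[{"dx": 20, "dy": 1, "dz": 10, "ax": 0, "ay": 0, "az": 0}, {"dx": 25, "dy": 1.2, "dz": 20, "ax": 0, "ay": 0, "az": 0}, {"dx": 20, "dy": 1.2, "dz": 25, "ax": 0, "ay": 0, "az": 0}, {"dx": 4.7, "dy": 0, "dz": 13, "ax": 0, "ay": 0, "az": 0}, {"dx": 0, "dy": 0, "dz": 0, "ax": 0, "ay": 0, "az": 0}]'

```text
time_s: 10.37
eef_pos: [0.5416, -0.167, 0.0456]
ee_rot: [0.704, 0.711, -0.001, -0.002]
wrist_force: [-0.2, -0.4, -0.0]
gripper_width: 0.0094
```

>>> step_arm --moves '[{"dx": 0, "dy": 0, "dz": 0, "ax": 0, "ay": 0, "az": 0}, {"dx": 0, "dy": 0, "dz": 12, "ax": 0, "ay": 0, "az": 0}, {"dx": 0, "dy": 0, "dz": 10, "ax": 0, "ay": 0, "az": 0}, {"dx": 0, "dy": 0, "dz": 5, "ax": 0, "ay": 0, "az": 0}, {"dx": 0, "dy": 0, "dz": 0, "ax": 0, "ay": 0, "az": 0}]'

```text
time_s: 10.78
eef_pos: [0.5426, -0.1702, 0.0199]
ee_rot: [0.705, 0.709, -0.0, -0.001]
wrist_force: [0.9, 0.3, -0.4]
gripper_width: 0.0094
```

>>> step_arm --moves '[{"dx": 0, "dy": 0, "dz": 3, "ax": 0, "ay": 0, "az": 0}, {"dx": 0, "dy": 0, "dz": 0, "ax": 0, "ay": 0, "az": 0}, {"dx": 0, "dy": 0, "dz": 0, "ax": 0, "ay": 0, "az": 0}]'

```text
time_s: 11.03
eef_pos: [0.5434, -0.1703, 0.0183]
ee_rot: [0.705, 0.709, 0.0, 0.0]
wrist_force: [0.9, -0.1, -0.5]
gripper_width: 0.0096
```

>>> step_arm --moves '[{"dx": 0, "dy": 0, "dz": 1, "ax": 0, "ay": 0, "az": 0}, {"dx": 0, "dy": 0, "dz": 0, "ax": 0, "ay": 0, "az": 0}, {"dx": 0, "dy": 0, "dz": 0, "ax": 0, "ay": 0, "az": 0}]'

```text
time_s: 11.28
eef_pos: [0.5434, -0.1702, 0.0173]
ee_rot: [0.705, 0.71, 0.0, 0.0]
wrist_force: [0.2, -0.2, -0.4]
gripper_width: 0.0096
```

>>> step_arm --moves '[{"dx": 0, "dy": 0, "dz": 0, "ax": 0, "ay": 0, "az": 0}, {"dx": 0, "dy": 0, "dz": 0, "ax": 0, "ay": 0, "az": 0}, {"dx": 0, "dy": 0, "dz": 0, "ax": 0, "ay": 0, "az": 0}]' --hand 0.6

```text
time_s: 11.53
eef_pos: [0.5434, -0.1701, 0.0172]
ee_rot: [0.705, 0.71, 0.0, 0.0]
wrist_force: [-0.5, 0.6, -0.8]
gripper_width: 0.0183
```

>>> step_arm --moves '[{"dx": 0, "dy": 0, "dz": -6, "ax": 0, "ay": 0, "az": 0}, {"dx": 0, "dy": 0, "dz": -15, "ax": 0, "ay": 0, "az": 0}, {"dx": 0, "dy": 0, "dz": -30, "ax": 0, "ay": 0, "az": 0}, {"dx": 0, "dy": 0, "dz": -30, "ax": 0, "ay": 0, "az": 0}, {"dx": 0, "dy": 0, "dz": -30, "ax": 0, "ay": 0, "az": 0}]'

```text
time_s: 11.95
eef_pos: [0.5431, -0.17, 0.1298]
ee_rot: [0.705, 0.71, -0.0, -0.0]
wrist_force: [0.4, 0.2, -0.5]
gripper_width: 0.0185
```

```bash
python3 - <<'E'
from h import *
snap("wrist","w8"); fuse("w8",.543,-.170,.022); fuse("w8",.497,-.170,.022)
plan((.58,.12,.17,60))
E
```

```text
pred (np.float64(281.84011850694935), np.float64(219.60600425726494)) blob [282.02702703 219.5027027 ] [277 203  12  34 370] mid [ 0.5432 -0.1701  0.022 ] cen [ 0.5432 -0.1699  0.022 ] len 30.433985899203055 yaw -89.88786209832716
pred (np.float64(230.03617134171589), np.float64(219.25106516701257)) blob [229.69934641 216.94117647] [224 197  12  42 459] mid [ 0.4968 -0.1687  0.022 ] cen [ 0.4968 -0.1679  0.022 ] len 37.80776990368168 yaw -90.31340897337907
at [ 545.7 -171.   135.7] yaw 0.4 F [ 2.7 -1.1  5.6] w 18.7 t 12.0
[(32.3, 4.0, -3.8, -6.6), (31.6, 7.7, -3.8, -6.6), (30.5, 11.3, -3.8, -6.6), (29.0, 14.8, -3.8, -6.6), (27.2, 18.0, -3.8, -6.6)]
[(24.9, 21.0, -3.8, -6.6), (22.3, 23.7, -3.8, -6.7), (19.4, 26.2, -3.9, -6.6), (16.3, 28.2, -3.8, -6.7)]
```

```bash
python3 - <<'E'
from h import *
plan((.60,.167,.17,60))
E
```

```text
at [ 545.7 -171.   135.7] yaw 0.4 F [ 2.7 -1.1  5.6] w 18.7 t 12.0
[(33.8, 5.7, -3.4, -6.0), (33.0, 9.2, -3.4, -6.0), (31.8, 12.6, -3.4, -5.9), (30.4, 15.8, -3.4, -6.0), (28.6, 18.8, -3.5, -5.9)]
[(26.5, 21.7, -3.4, -6.0), (24.1, 24.3, -3.5, -5.9), (21.4, 26.7, -3.4, -6.0), (18.5, 28.8, -3.5, -5.9), (15.5, 30.5, -3.4, -6.0)]
```

>>> step_arm --moves '[{"dx": 33.8, "dy": 5.7, "dz": -3.4, "ax": 0, "ay": 0, "az": -6}, {"dx": 33, "dy": 9.2, "dz": -3.4, "ax": 0, "ay": 0, "az": -6}, {"dx": 31.8, "dy": 12.6, "dz": -3.4, "ax": 0, "ay": 0, "az": -6}, {"dx": 30.4, "dy": 15.8, "dz": -3.4, "ax": 0, "ay": 0, "az": -6}, {"dx": 28.6, "dy": 18.8, "dz": -3.4, "ax": 0, "ay": 0, "az": -6}]' --hand -1

```text
time_s: 12.42
eef_pos: [0.5705, 0.0005, 0.1457]
ee_rot: [0.495, 0.869, 0.0, 0.0]
wrist_force: [0.7, -0.0, -1.3]
gripper_width: 0.0472
```

>>> step_arm --moves '[{"dx": 26.5, "dy": 21.7, "dz": -3.4, "ax": 0, "ay": 0, "az": -6}, {"dx": 24, "dy": 24.3, "dz": -3.4, "ax": 0, "ay": 0, "az": -6}, {"dx": 21.4, "dy": 26.7, "dz": -3.4, "ax": 0, "ay": 0, "az": -6}, {"dx": 18.5, "dy": 28.8, "dz": -3.4, "ax": 0, "ay": 0, "az": -6}, {"dx": 15.5, "dy": 30.5, "dz": -3.4, "ax": 0, "ay": 0, "az": -5.6}]'

```text
time_s: 12.83
eef_pos: [0.5968, 0.1697, 0.1627]
ee_rot: [0.256, 0.967, 0.0, 0.0]
wrist_force: [1.1, -0.0, -0.2]
gripper_width: 0.0807
```

>>> step_arm --moves '[{"dx": 0, "dy": 0, "dz": 0, "ax": 0, "ay": 0, "az": 0}, {"dx": 0, "dy": 0, "dz": 0, "ax": 0, "ay": 0, "az": 0}, {"dx": 0, "dy": 0, "dz": 0, "ax": 0, "ay": 0, "az": 0}, {"dx": 0, "dy": 0, "dz": 0, "ax": 0, "ay": 0, "az": 0}]'

```text
time_s: 13.17
eef_pos: [0.5966, 0.1669, 0.1621]
ee_rot: [0.26, 0.966, -0.0, -0.0]
wrist_force: [-0.3, -0.4, 0.4]
gripper_width: 0.0927
```

```bash
python3 - <<'E'
from h import *
im=snap("wrist","w9"); s=arm.state(); print(s["eef_pos"],yaw_y(s),s["time_s"])
cv2.imwrite('pics/w9b.png',cv2.resize(im[20:320,80:480,::-1],(800,600),interpolation=cv2.INTER_CUBIC))
E
```

```text
[0.59669612 0.16674667 0.1620846 ] 59.87181183713301 13.2167
```

View pics/w9b.png

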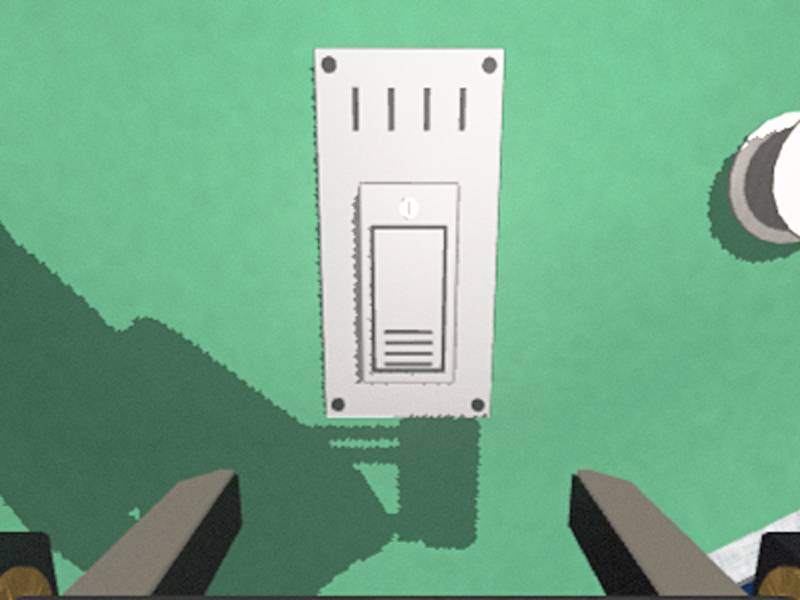

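The rear half seen squarely: top corners (316,49), (503,49), (491,417) and (326,417), vents at the top. The box corners are (360,183), (459,183), (359,382) and (455,382).

```bash
python3 - <<'E'
from h import *
g=lambda l:np.array(l)/2+[80,20]
uv=g([(503,49),(316,49),(491,417),(326,417),(459,183),(360,183),(455,382),(359,382)])
loc=[(-85,42,16),(-85,-42,16),(85,42,16),(85,-42,16),(-28,22,38),(-28,-22,38),(62,22,38),(62,-22,38)]
p=fitpose("wrist","w9",loc,uv,(.547,.197,-30)); print(p)
t=at(p,(-7,0)); print(t)
plan((t[0],t[1],.06,p[2]+90),(t[0],t[1],.018,p[2]+90))
E
```

```text
res mm [[-0.1, 1.2], [-1.2, -0.4], [0.2, -0.6], [0.1, -0.3], [-0.3, 0.9], [-1.2, -0.3], [1.2, -0.4], [1.5, 0.4]]
(np.float64(0.542068432118915), np.float64(0.2012581955365116), np.float64(-30.273259203868427))
[0.53602302 0.20478707]
at [596.7 166.7 162.1] yaw 59.9 F [-0.5 -0.7  0.1] w 93.1 t 13.22
[(17.9, 0.6, 25.5, 0.0), (17.9, 0.6, 25.5, 0.0), (17.9, 0.6, 25.5, 0.1), (17.9, 0.6, 25.6, 0.0)]
[(-0.0, 0.0, 21.0, 0.0), (-0.0, 0.0, 21.0, 0.0)]
```

>>> step_arm --moves '[{"dx": 18, "dy": 0.6, "dz": 25, "ax": 0, "ay": 0, "az": 0.1}, {"dx": 18, "dy": 0.6, "dz": 25, "ax": 0, "ay": 0, "az": 0}, {"dx": 18, "dy": 0.6, "dz": 25, "ax": 0, "ay": 0, "az": 0}, {"dx": 17.6, "dy": 0.6, "dz": 25, "ax": 0, "ay": 0, "az": 0}, {"dx": 0, "dy": 0, "dz": 0, "ax": 0, "ay": 0, "az": 0}]'

```text
time_s: 13.63
eef_pos: [0.5315, 0.2053, 0.058]
ee_rot: [0.26, 0.966, -0.002, -0.004]
wrist_force: [-0.5, -0.5, -1.0]
gripper_width: 0.0927
```

>>> step_arm --moves '[{"dx": 0, "dy": 0, "dz": 18, "ax": 0, "ay": 0, "az": 0}, {"dx": 0, "dy": 0, "dz": 15, "ax": 0, "ay": 0, "az": 0}, {"dx": 0, "dy": 0, "dz": 7, "ax": 0, "ay": 0, "az": 0}, {"dx": 0, "dy": 0, "dz": 0, "ax": 0, "ay": 0, "az": 0}, {"dx": 0, "dy": 0, "dz": 0, "ax": 0, "ay": 0, "az": 0}]'

```text
time_s: 14.05
eef_pos: [0.5368, 0.2054, 0.0229]
ee_rot: [0.26, 0.966, 0.0, 0.0]
wrist_force: [0.9, -0.2, -0.8]
gripper_width: 0.0928
```

>>> step_arm --moves '[{"dx": 0, "dy": 0, "dz": 4.7, "ax": 0, "ay": 0, "az": 0}, {"dx": 0, "dy": 0, "dz": 0, "ax": 0, "ay": 0, "az": 0}, {"dx": 0, "dy": 0, "dz": 0, "ax": 0, "ay": 0, "az": 0}, {"dx": 0, "dy": 0, "dz": 0, "ax": 0, "ay": 0, "az": 0}, {"dx": 0, "dy": 0, "dz": 0, "ax": 0, "ay": 0, "az": 0}]' --hand 1 --grip_force 40

```text
time_s: 14.47
eef_pos: [0.5362, 0.206, 0.0177]
ee_rot: [0.26, 0.966, 0.0, 0.0]
wrist_force: [0.3, 0.9, 0.5]
gripper_width: 0.064
```

>>> step_arm --moves '[{"dx": 0, "dy": 0, "dz": 0, "ax": 0, "ay": 0, "az": 0}, {"dx": 0, "dy": 0, "dz": 0, "ax": 0, "ay": 0, "az": 0}, {"dx": 0, "dy": 0, "dz": 0, "ax": 0, "ay": 0, "az": 0}, {"dx": 0, "dy": 0, "dz": 0, "ax": 0, "ay": 0, "az": 0}, {"dx": 0, "dy": 0, "dz": 0, "ax": 0, "ay": 0, "az": 0}]'

```text
time_s: 14.88
eef_pos: [0.5359, 0.2058, 0.0175]
ee_rot: [0.26, 0.966, -0.0, -0.0]
wrist_force: [-0.8, -1.2, 1.7]
gripper_width: 0.0438
```

```bash
python3 - <<'E'
from h import *
plan((.535,.205,.15,59.7),(.5203,-.17,.13,90.5))
E
```

```text
at [535.9 205.8  17.5] yaw 59.9 F [-0.8 -1.2  1.7] w 43.8 t 14.88
[(0.1, -0.3, -33.1, 0.1), (0.1, -0.3, -33.1, 0.0), (0.1, -0.3, -33.2, 0.1), (0.1, -0.3, -33.1, 0.0)]
[(-17.7, -33.1, 2.0, -3.1), (-15.8, -34.0, 2.0, -3.1), (-14.0, -34.8, 2.0, -3.1), (-12.1, -35.5, 2.0, -3.1), (-10.1, -36.2, 2.0, -3.1)]
[(-8.1, -36.6, 2.0, -3.1), (-6.2, -37.0, 2.0, -3.0), (-4.2, -37.3, 2.0, -3.1), (-2.2, -37.5, 2.0, -3.0), (-0.2, -37.5, 2.0, -3.1)]
```

>>> step_arm --moves '[{"dx": 0, "dy": 0, "dz": -10, "ax": 0, "ay": 0, "az": 0}, {"dx": 0, "dy": 0, "dz": -30, "ax": 0, "ay": 0, "az": 0}, {"dx": 0, "dy": 0, "dz": -30, "ax": 0, "ay": 0, "az": 0}, {"dx": 0, "dy": 0, "dz": -30, "ax": 0, "ay": 0, "az": 0}, {"dx": 0, "dy": 0, "dz": 0, "ax": 0, "ay": 0, "az": 0}]'

```text
time_s: 15.3
eef_pos: [0.5386, 0.2068, 0.1235]
ee_rot: [0.26, 0.966, 0.002, 0.004]
wrist_force: [0.7, -0.5, -0.9]
gripper_width: 0.0435
```

>>> step_arm --moves '[{"dx": -17.7, "dy": -33, "dz": 0, "ax": 0, "ay": 0, "az": -3.1}, {"dx": -15.8, "dy": -34, "dz": 0, "ax": 0, "ay": 0, "az": -3.1}, {"dx": -14, "dy": -35, "dz": 0, "ax": 0, "ay": 0, "az": -3.1}, {"dx": -12, "dy": -35.5, "dz": 0, "ax": 0, "ay": 0, "az": -3.1}, {"dx": -10, "dy": -36, "dz": 0, "ax": 0, "ay": 0, "az": -3.1}]'

```text
time_s: 15.72
eef_pos: [0.5287, 0.017, 0.1175]
ee_rot: [0.126, 0.992, 0.0, -0.0]
wrist_force: [1.5, 0.9, -1.2]
gripper_width: 0.0438
```

>>> step_arm --moves '[{"dx": -8, "dy": -36.6, "dz": 0, "ax": 0, "ay": 0, "az": -3.1}, {"dx": -6, "dy": -37, "dz": 0, "ax": 0, "ay": 0, "az": -3}, {"dx": -4.2, "dy": -37, "dz": 0, "ax": 0, "ay": 0, "az": -3}, {"dx": -2.2, "dy": -37.5, "dz": 0, "ax": 0, "ay": 0, "az": -3}, {"dx": 0, "dy": -37, "dz": 0, "ax": 0, "ay": 0, "az": -3}]'

```text
time_s: 16.13
eef_pos: [0.5214, -0.1698, 0.1175]
ee_rot: [-0.006, 1.0, 0.0, -0.0]
wrist_force: [0.3, 0.2, -1.1]
gripper_width: 0.0436
```

>>> step_arm --moves '[{"dx": 0, "dy": 0, "dz": 0, "ax": 0, "ay": 0, "az": 0}, {"dx": 0, "dy": 0, "dz": 0, "ax": 0, "ay": 0, "az": 0}, {"dx": 0, "dy": 0, "dz": 0, "ax": 0, "ay": 0, "az": 0}]'

```text
time_s: 16.38
eef_pos: [0.5216, -0.1676, 0.1172]
ee_rot: [-0.004, 1.0, 0.0, -0.0]
wrist_force: [-0.1, 0.0, -1.6]
gripper_width: 0.0442
```

```bash
python3 - <<'E'
from h import *
s=[]
for i in range(2): s.append(arm.state()["eef_pos"]); im=snap("wrist","w10")
print(s)
cv2.imwrite('pics/w10b.png',cv2.resize(im[:,:,::-1],(800,600),interpolation=2))
plan((.5197,-.17,.055,90.5))
E
```

```text
[array([ 0.52163374, -0.16760359,  0.11723212]), array([ 0.52175999, -0.16708727,  0.11728736])]
at [ 521.9 -166.9  117.4] yaw 90.5 F [-0.   0.1 -1.7] w 43.7 t 16.48
[(1.1, -1.5, 31.2, 0.0), (1.1, -1.6, 31.2, 0.0)]
```

View pics/w10b.png

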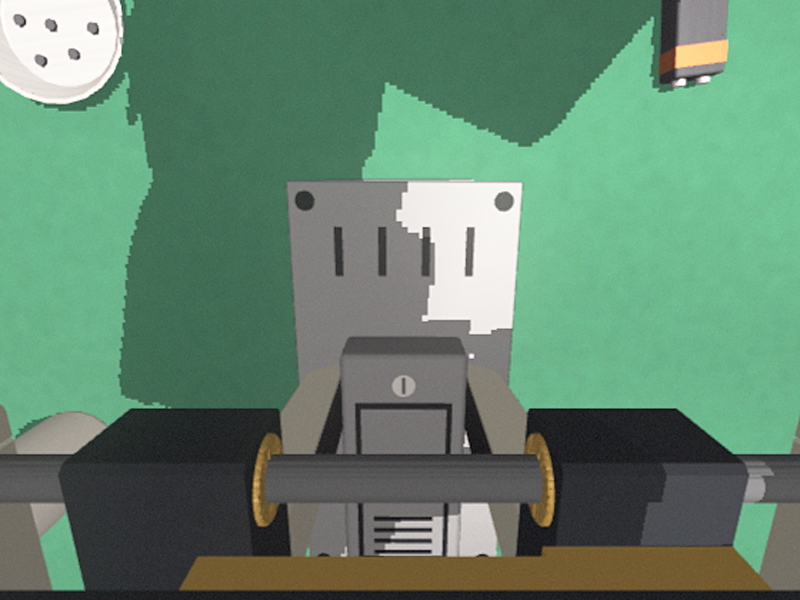

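The cover is held straight, vent end leading at row 182, corners (288,182) and (522,182).

```bash
python3 - <<'E'
from h import *
f=pix("wrist","w10",np.array([(288,182),(522,182)])*.7,.116); s=arm.state()["eef_pos"]; print(f,f.mean(0)-s)
d=f[1]-f[0];print(np.degrees(np.arctan2(d[1],d[0])),np.hypot(*d[:2]))
E
```

```text
[[ 0.44535128 -0.20791359  0.116     ]
 [ 0.44463612 -0.12570062  0.116     ]] [-7.69229932e-02  8.65355937e-05 -1.37867517e-03]
90.49839592323478 0.08221608371542302
```

>>> step_arm --moves '[{"dx": 1, "dy": -1.5, "dz": 30, "ax": 0, "ay": 0, "az": 0}, {"dx": 1, "dy": -1.5, "dz": 30, "ax": 0, "ay": 0, "az": 0}, {"dx": 0, "dy": 0, "dz": 0, "ax": 0, "ay": 0, "az": 0}, {"dx": 0, "dy": 0, "dz": 0, "ax": 0, "ay": 0, "az": 0}, {"dx": 0, "dy": 0, "dz": 0, "ax": 0, "ay": 0, "az": 0}]'

```text
time_s: 16.9
eef_pos: [0.5207, -0.1707, 0.0588]
ee_rot: [-0.005, 1.0, -0.0, 0.001]
wrist_force: [-0.4, 0.3, -0.8]
gripper_width: 0.044
```

```bash
python3 - <<'E'
from h import *
for i in range(2): snap("side","d9")
plan((.5198,-.170,.045,90.5))
E
```

```text
at [ 521.  -171.1   59.2] yaw 90.5 F [ 0.2  0.5 -1.6] w 43.5 t 17.0
[(1.2, 1.1, 14.2, 0.0)]
```

>>> step_arm --moves '[{"dx": 1.1, "dy": 0.8, "dz": 8, "ax": 0, "ay": 0, "az": 0}, {"dx": 0, "dy": 0, "dz": 3, "ax": 0, "ay": 0, "az": 0}, {"dx": 0, "dy": 0, "dz": 3, "ax": 0, "ay": 0, "az": 0}, {"dx": 0, "dy": 0, "dz": 2, "ax": 0, "ay": 0, "az": 0}, {"dx": 0, "dy": 0, "dz": 0, "ax": 0, "ay": 0, "az": 0}]'

```text
time_s: 17.42
eef_pos: [0.5186, -0.1702, 0.041]
ee_rot: [-0.004, 1.0, 0.0, -0.0]
wrist_force: [-0.0, -0.0, -2.1]
gripper_width: 0.0437
```

>>> step_arm --moves '[{"dx": 0, "dy": 0, "dz": 1, "ax": 0, "ay": 0, "az": 0}, {"dx": 0, "dy": 0, "dz": 1, "ax": 0, "ay": 0, "az": 0}, {"dx": 0, "dy": 0, "dz": 0, "ax": 0, "ay": 0, "az": 0}, {"dx": 0, "dy": 0, "dz": 0, "ax": 0, "ay": 0, "az": 0}]'

```text
time_s: 17.75
eef_pos: [0.5189, -0.1703, 0.0395]
ee_rot: [-0.004, 1.0, -0.0, 0.0]
wrist_force: [0.4, 0.1, -1.8]
gripper_width: 0.0436
```

No upward force at a rim height of about 22 mm, so both dowels are inside their sockets. Next is the press against the springs.

>>> step_arm --moves '[{"dx": 0, "dy": 0, "dz": 1, "ax": 0, "ay": 0, "az": 0}, {"dx": 0, "dy": 0, "dz": 1, "ax": 0, "ay": 0, "az": 0}, {"dx": 0, "dy": 0, "dz": 0, "ax": 0, "ay": 0, "az": 0}, {"dx": 0, "dy": 0, "dz": 0, "ax": 0, "ay": 0, "az": 0}]'

```text
time_s: 18.08
eef_pos: [0.519, -0.1703, 0.0378]
ee_rot: [-0.004, 1.0, -0.0, 0.0]
wrist_force: [-2.5, 0.3, 6.3]
gripper_width: 0.0436
```

>>> step_arm --moves '[{"dx": 0, "dy": 0, "dz": 1, "ax": 0, "ay": 0, "az": 0}, {"dx": 0, "dy": 0, "dz": 0.5, "ax": 0, "ay": 0, "az": 0}, {"dx": 0, "dy": 0, "dz": 0.5, "ax": 0, "ay": 0, "az": 0}, {"dx": 0, "dy": 0, "dz": 0, "ax": 0, "ay": 0, "az": 0}, {"dx": 0, "dy": 0, "dz": 0, "ax": 0, "ay": 0, "az": 0}]'

```text
time_s: 18.5
eef_pos: [0.519, -0.1703, 0.0359]
ee_rot: [-0.004, 1.0, -0.0, 0.0]
wrist_force: [-2.1, 0.8, 7.3]
gripper_width: 0.0439
```

>>> step_arm --moves '[{"dx": 0.4, "dy": 0, "dz": 0.5, "ax": 0, "ay": 0, "az": 0}, {"dx": 0, "dy": 0, "dz": 0, "ax": 0, "ay": 0, "az": 0}, {"dx": 0, "dy": 0, "dz": 0, "ax": 0, "ay": 0, "az": 0}]'

```text
time_s: 18.75
eef_pos: [0.519, -0.1704, 0.0356]
ee_rot: [-0.004, 1.0, -0.0, 0.001]
wrist_force: [-1.6, 0.4, 8.2]
gripper_width: 0.0435
```

>>> step_arm --moves '[{"dx": 0, "dy": 0, "dz": 0.5, "ax": 0, "ay": 0, "az": 0}, {"dx": 0, "dy": 0, "dz": 0, "ax": 0, "ay": 0, "az": 0}, {"dx": 0, "dy": 0, "dz": 0, "ax": 0, "ay": 0, "az": 0}]'

```text
time_s: 19.0
eef_pos: [0.519, -0.1703, 0.0355]
ee_rot: [-0.004, 1.0, -0.0, 0.001]
wrist_force: [-3.3, 1.9, 12.8]
gripper_width: 0.0437
```

>>> step_arm --moves '[{"dx": 0, "dy": 0, "dz": 0.5, "ax": 0, "ay": 0, "az": 0}, {"dx": 0, "dy": 0, "dz": 0.5, "ax": 0, "ay": 0, "az": 0}, {"dx": 0, "dy": 0, "dz": 0, "ax": 0, "ay": 0, "az": 0}, {"dx": 0, "dy": 0, "dz": 0, "ax": 0, "ay": 0, "az": 0}]'

```text
time_s: 19.33
eef_pos: [0.519, -0.1704, 0.0354]
ee_rot: [-0.004, 1.0, -0.0, 0.001]
wrist_force: [-7.6, 4.2, 26.5]
gripper_width: 0.0439
```

```bash
python3 - <<'E'
from h import *
snap("scene","s9");snap("side","d10");s=arm.state();print(s["eef_pos"],s["wrist_force"],s["ft_torque"],s["gripper_width"])
def crop(n,fn,r):
    m,C=cam(n); q=np.linalg.inv(C)@[.527,-.17,.03,1]; f=210/np.tan(np.radians(m["fov_y"]/2)); u,v=int(m["cx"]+f*q[0]/-q[2]),int(m["cy"]+f*q[1]/q[2])
    return cv2.resize(cv2.imread('pics/'+fn+'.png')[v-r:v+r,u-r*4//3:u+r*4//3],(800,300) if 0 else (533,300),interpolation=2) if 0 else cv2.resize(cv2.imread('pics/'+fn+'.png')[v-r*3//4:v+r*3//4,u-2*r:u+2*r],(800,300),interpolation=2)
cv2.imwrite('pics/fin.png',np.vstack([crop("scene","s9",40),crop("side","d10",50)]))
E
```

```text
[ 0.51901621 -0.17035422  0.03543706] [-8.1936634   3.88281577 25.77980482] [ 0.65082201  1.41617713 -0.019362  ] 0.043400129312707994
```

View pics/fin.png

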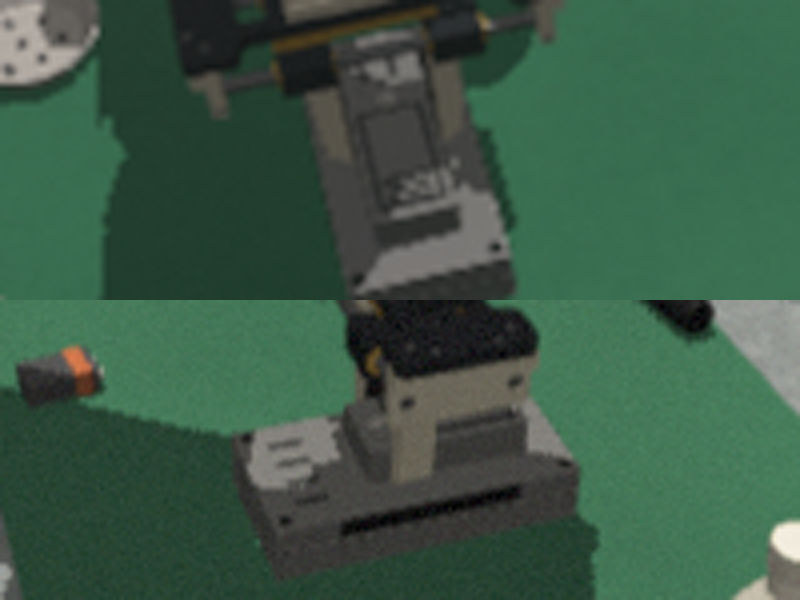

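The cover sits on the front half. A black strip partway along the near side, (343,528) to (520,490), could be a gap or a marking. I'll compare it with the earlier side picture, taken while the cover was still hovering.

```bash
python3 - <<'E'
from h import *
m,C=cam("side"); q=np.linalg.inv(C)@[.527,-.21,.03,1]; f=210/np.tan(np.radians(m["fov_y"]/2)); u,v=int(m["cx"]+f*q[0]/-q[2]),int(m["cy"]+f*q[1]/q[2])
o=[cv2.convertScaleAbs(cv2.resize(cv2.imread('pics/%s.png'%n)[v-24:v+24,u-64:u+64],(800,300),interpolation=2),alpha=1.6,beta=10) for n in("d9","d10")]
cv2.imwrite('pics/cmp.png',np.vstack(o))
# where on the y=-0.212 side plane does the strip lie
Ct=np.array(C); u0,v0=int(0),0
q=np.linalg.inv(C)@[.527,-.17,.03,1]; uu,vv=int(m["cx"]+f*q[0]/-q[2]),int(m["cy"]+f*q[1]/q[2])
for a,b in((343,528),(520,490)):
    p=und(m,[(uu-100+a/4, vv-37+(b-300)/4)])[0]; d=C[:3,:3]@np.array([p[0],-p[1],-1]); k=(-.212-C[1,3])/d[1]; print(C[:3,3]+k*d)
E
```

```text
[ 0.4794847 -0.212      0.0216699]
[ 0.57843531 -0.212       0.02266312]
```

View pics/cmp.png

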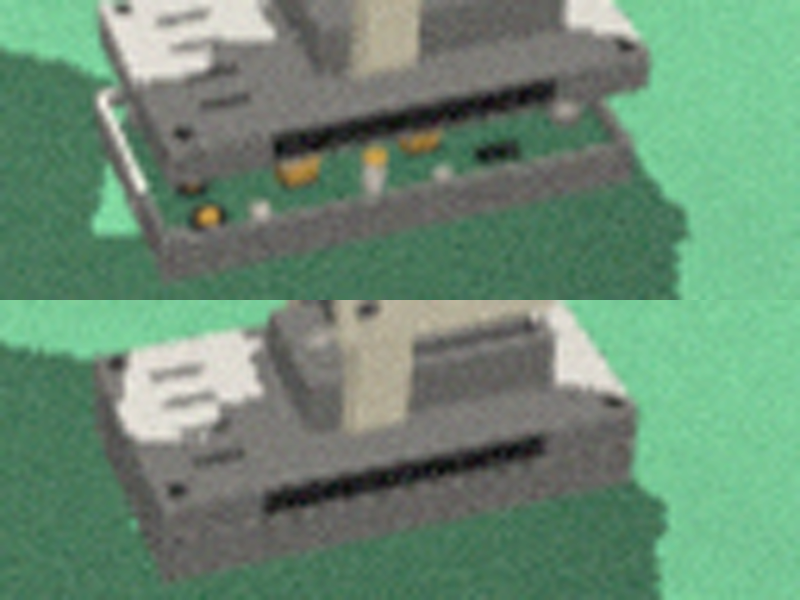

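The strip is a marking on the cover, present in both pictures, and the halves now show no gap. I'll ease off the side force, hold briefly and check.

>>> step_arm --moves '[{"dx": 0.4, "dy": 0.2, "dz": 0, "ax": 0, "ay": 0, "az": 0}, {"dx": 0, "dy": 0, "dz": 0, "ax": 0, "ay": 0, "az": 0}, {"dx": 0, "dy": 0, "dz": 0, "ax": 0, "ay": 0, "az": 0}, {"dx": 0, "dy": 0, "dz": 0, "ax": 0, "ay": 0, "az": 0}, {"dx": 0, "dy": 0, "dz": 0, "ax": 0, "ay": 0, "az": 0}]'

```text
time_s: 19.85
eef_pos: [0.519, -0.1703, 0.0354]
ee_rot: [-0.004, 1.0, -0.0, 0.001]
wrist_force: [-6.2, 2.6, 23.0]
gripper_width: 0.0434
```

>>> step_arm --moves '[{"dx": 0, "dy": 0, "dz": 0, "ax": 0, "ay": 0, "az": 0}, {"dx": 0, "dy": 0, "dz": 0, "ax": 0, "ay": 0, "az": 0}, {"dx": 0, "dy": 0, "dz": 0, "ax": 0, "ay": 0, "az": 0}, {"dx": 0, "dy": 0, "dz": 0, "ax": 0, "ay": 0, "az": 0}, {"dx": 0, "dy": 0, "dz": 0, "ax": 0, "ay": 0, "az": 0}]'

```text
time_s: 20.27
eef_pos: [0.519, -0.1703, 0.0355]
ee_rot: [-0.004, 1.0, -0.0, 0.001]
wrist_force: [-6.9, 3.3, 24.4]
gripper_width: 0.0435
```

Stable: 24 N downward, height steady.

```bash
python3 -c "
from workcell import arm
print(arm.job_done())"
```

```text
the job is handed in; nothing more can be done
None
```

The meter is reassembled and handed in at about 20 s, with the arm still gripping the rear half and pressing it shut. Both fuses were laid in their own holders and let go of before the cover went on.

- **Fuses:** After release, the wrist camera showed the short fuse centred to within about 0.5 mm of its holder. The long fuse was within about 1.5 mm along its holder. Both lay parallel to their holders.
- **Closing:** There was no upward force until the cover was about 4 mm open, so both dowels had entered their sockets. The spring push then rose to about 8 N. The cover stopped at the expected height, 35.5 mm at the fingertips.
- **Shut all round:** The last side picture shows no gap on the sides it can see. The black strip on the near side is part of the cover; it was there before the cover was lowered.
- **Final push:** It held steady at about 24 N downward, with roughly 7 N of side force. I tried to ease the side force, but it stayed about the same.
- **Other things:** I moved nothing else on the bench. I didn't measure those things again at the end.

I viewed 10 pictures in all. One was wasted because my first moves were refused: each row needs all six numbers.

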